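Clear a jammed casting from the finisher's discharge chute

TASK

A cast silver handle has jammed crosswise in the throat of the polishing machine's discharge chute, with its ends caught under the chute's in-turned edges. Push it back up the chute until it is clear of those edges, lift it out from there, and lay it gently and flat on the lining of the shallow tray that holds the other long handles (not the tray of small round feet), beside them and not on top of them. Leave the other castings, tools and ware where they are.

Things in the scene. Friction and masses are not known exactly. Their poses are not given: they have to be found in the camera images.
- jammed_handle_c (a point): Centre of the jammed cast silver handle: a bar 96 mm long (x), 15 mm high (z), alike both ways up and end for end. Middle 52 mm: grip bar 12 mm wide in y (14 at its trim); each end an upright disc of 22 mm diameter, 37 mm from the centre. 0.14-0.28 kg. At the start it lies flat across the chute, x along the chute's x, both ends against the narrowing walls and under the lips. Friction holds it where it is left.
- chute: Fixed sloping trough, brown-lined floor, bright walls 3 mm thick, 25 mm high. Origin: on the floor, on the centre line, where the lips begin, 84 mm above the bench. y runs up the slope (14 degrees) to the round tub, x is level across, z square to the floor. Inside width 150 mm for y = 40 to 165 mm, tapering evenly to 70 mm at y = -80 mm, then 70 mm to the outlet at y = -125 mm.
- chute_throat (a point): Floor point of the chute at its y = -72 mm, x = 0, just downhill of the jammed handle; axes as the chute's. From the chute's y = 0 to its outlet both walls carry a lip 11 mm wide turned in over the trough, underside 22 mm and top 25 mm above the floor. Between the lips it is open from above: 52 mm here, 74 mm at the handle. Fingers can reach the floor here; the handle cannot be lifted past the lips.
- chute_pan (a point): Floor point of the chute at its y = 40 mm, x = 0, in the open upper part without lips (150 mm wide), where the handle can be lifted out; axes as the chute's. The tub (to 336 mm above the bench) and its raised gate plate stand from the chute's y = 165 mm on.
- handle_tray: The shallow wooden tray with grey felt lining that holds the other handles: 140 mm (x) by 170 mm (y) outside, walls 5 mm thick and 22 mm high, fixed on the bench. Origin: centre of its underside; the lining's surface is 7 mm above it. Two handles lie in its -y half, their length roughly along x; the +y half is free.
- foot_tray: An identical tray that holds three small round feet. The two trays may stand in either place.
- tray_handle_1_c (a point): Centre of a handle like the jammed one, lying loose in the handle tray.
- tray_handle_2_c (a point): Centre of a second such handle, lying loose in the handle tray, nearer its middle.
- foot_1_c (a point): Centre of a small turned silver foot, 32 mm diameter, 33 mm high, standing loose in the foot tray.
- foot_2_c (a point): Centre of a second such foot.
- foot_3_c (a point): Centre of a third such foot.
- hammer: Chasing hammer lying on the bench, about 240 mm long, a bystander.
- sugar_pot: Lidded silver sugar pot, 97 mm diameter, 140 mm high, standing on the bench, a bystander; origin under its foot.
- punch_pot: Dark pot of 72 mm diameter, 85 mm high, with chasing punches that stand up to 125 mm high, a bystander; origin under it.
There are look-alikes about, which are no part of the job. Leave any green look-alike of the handle_tray alone.

How it is judged:
By the outcome, as a careful person would: the job done as asked, in the order asked, and still so for the second after the job is handed in, with the robot touching nothing.
It also fails if it takes over 54 s, if anything falls off the work surface, if the arm or the gripper's body presses on something with over 40 N, if the wrist force passes 120 N, or if a joint passes its speed limit or range.

ROBOT

A 6-joint arm with a two-finger parallel gripper is mounted at the origin on the work surface. World frame = base frame: x ahead of the robot, y to its left, z up, the work surface at z = 0. Lengths are in m, angles in degrees, forces in N, time in s.
With the tool pointing down it reaches from about 0.375 to 0.825 m from the base axis. Payload 5.5 kg.
Tool frame: the origin (TCP) lies on the centre line of the jaws, within the pads' length; the fingertips stand 25 mm ahead of it and the grasp point (between the pads) lies 6 mm ahead of it (robot.tcp_to_tips is the distance from the TCP to the fingertips, in m); y points along the fingers, x is the direction in which the jaws open and shut, and the axes are right-handed (so a half turn about y gives the same grasp; the last joint's range is limited). The gripper opens to 85 mm and grips with 20 to 120 N. Pads are 22 mm wide; open, the fingers measure 114 mm over their backs; the gripper's body (76 mm by 85 mm) begins 54 mm behind the grasp point. The pads swing forward as they close: fully open they stand 13 mm farther back than shut.
Start: joints at [75.974, 17.962, -2.699, 69.339, 0, 90], TCP at [0.145, 0.582, 0.256] pointing down, gripper open.
Joint ranges: [-152.73, 152.73], [-39.44, 99.34], [-58.76, 71.6], [-118.89, 123.64], [-81.53, 83.1], [-180, 180]. Speed limits (degrees/s): [136.94, 136.94, 172.46, 180, 180, 180].

INTERFACE

Orientations are given as a 3x3 rotation matrix whose columns are the frame's x, y, z axes.
In Python, from workcell import robot, cams, finder gives the robot as it stands.
- The arm moves only by the tool apply_moves, never from a script. Its argument "motion" is a list that holds one entry, the list of rows, each a list of 6 numbers: the shift along the tool's x, y, z in cm, then the turn, a rotation vector about the tool's x, y, z in rad. In form: [[[dx, dy, dz, ax, ay, az], ...]]. A call has 1 to 10 rows; each row shifts and turns the commanded pose from where the row before left it, along the tool's axes as they then stand; what a row does not reach is not made up. A row lasts 1/12 s, in which the tool goes at most 41.7 mm and 7.16 degrees, less where a joint would pass 70% of its speed; a pose out of reach is approached as far as the arm can. A call is refused whole if a number of a shift passes 4.17 or a number of a turn 0.125, either way. A call with a gripper value outside its range is refused whole. "hand" is the opening, from -1 (shut) to 1 (fully open), set as the call begins (left out, the last holds). The fingers move at their own pace and stop on an object; "force" is the grip in N (left out, the last holds). Time passes only in rows, so rows that do not move let the fingers close. It gives the time, the measured TCP pose, the force and the opening at its end, in the units of the state.
- robot.observe(): the state, without advancing time (a new reading comes with each control period).
- cams.get_image(name): name is "side" or "top" or "wrist"; returns (picture, depth): 480x640x3 uint8, red, green, blue; 480x640 float32, m along the optical axis (not along the pixel's ray), 0 where there is no reading.
- cams.camera_info(name): a dict with "fx", "fy", "cx", "cy" (pixels), "view" (4x4, takes a point from world to camera coordinates). Camera axes: x right, y up, looking along -z (the intrinsics and any distortion apply to the point x, -y, -z); pixel columns grow to the right and rows downward; lengths in m; the calibration is good to about 2 mm. A picture is of the moment at which its call begins: read the wrist's pose just before it. camera_info takes no time and is no camera call; for the wrist camera it gives the pose at the moment of the call.
- robot.finish_job(): hands the job in, once; it reports no verdict.
Trained networks look in the newest picture that a camera, given by its name, has taken for a name from the list of things; names that differ only in an ending like _2 or _b are one class to them, and where a whole thing is asked for, a point or a joint stands for the part that bears it (a point fixed in the world has none). Each returns a list of dicts, best first, with "confidence" (0 to 1); they miss things now and then, are a little off and sometimes report something else, mostly with a low value. They report only what shows in the picture. A call takes as long as a camera call. They do not tell look-alikes from the thing itself.
- finder.spot_in(camera, thing): "at" ([x, y, z] in m, in world coordinates, good to about 4 mm: the middle of the surface that is visible of it).
The state is a dict: "clock": time; "qpos": joint angles; "qvel": joint speeds; "joint_torque": joint torques, N m; "position": TCP position; "tcp_rot": TCP orientation; "ft_force": force on the tool from outside, world axes, zero at the start; "wrist_torque": the same for the moment, N m; "opening": opening from 0.0 (shut) to 1.0 (fully open).
Only numpy, scipy, OpenCV 4.12 (cv2) and the standard library are available. Lean on these libraries where they do the work, as an engineer would, in place of code of your own. Each camera call takes 0.05 s, during which the arm holds its last target.

## Working session

There is one attempt and no reset: what is moved stays moved. The work goes in short steps, Python scripts to look and compute and a tool call to move; the robot and the scene stay as the last step left them, time stands still between calls to the robot, and variables do not carry over. Pictures are saved under pics/ and viewed, and the job is handed in when it is done.

Besides the shell and the picture viewer there is one more tool, called after ">>>" as name(argument=value, ...) on one line, values as JSON. apply_moves: Moves the arm, as the interface text tells. Its arguments: {"type":"object","properties":{"motion":{"type":"array","items":{"type":"array","items":{"type":"array","items":{"type":"number"}}}},"hand":{"type":"number"},"force":{"type":"number"}},"required":["motion"]}

```bash
ls; mkdir -p pics; python3 - <<'E'
from workcell import robot,cams,finder
import cv2,numpy as np
s=robot.observe()
for k,v in s.items(): print(k,np.round(v,3).tolist())
print(robot.tcp_to_tips)
for n in ["side","top","wrist"]:
    im,d=cams.get_image(n); cv2.imwrite(f"pics/{n}0.png",im[:,:,::-1]); np.save(f"pics/{n}0.npy",d)
    ci=cams.camera_info(n); print(n,{k:np.round(v,3).tolist() for k,v in ci.items()})
E
```

```text
pics
clock 0.0
qpos [75.975, 18.005, -2.754, 69.34, -0.0, 90.0]
qvel [0.081, -0.029, -0.064, -0.075, 0.045, -0.15]
joint_torque [-0.0, -53.959, 33.975, 0.019, -0.0, -0.0]
position [0.145, 0.582, 0.255]
tcp_rot [[0.242, -0.0, -0.97], [0.97, -0.002, 0.242], [-0.002, -1.0, -0.0]]
ft_force [-0.033, 0.728, -0.052]
wrist_torque [-0.011, -0.046, 0.013]
opening 0.999
0.025
side {'fx': 493.423, 'fy': 493.423, 'cx': 319.293, 'cy': 240.121, 'view': [[-0.951, -0.308, -0.007, 0.402], [0.229, -0.723, 0.652, -0.293], [-0.205, 0.618, 0.759, -0.93], [0.0, 0.0, 0.0, 1.0]]}
top {'fx': 552.178, 'fy': 552.178, 'cx': 322.795, 'cy': 235.496, 'view': [[0.036, -0.999, 0.006, -0.188], [0.972, 0.037, 0.234, -0.5], [-0.234, -0.003, 0.972, -1.241], [0.0, 0.0, 0.0, 1.0]]}
wrist {'fx': 346.977, 'fy': 346.977, 'cx': 317.799, 'cy': 235.21, 'view': [[0.242, 0.97, -0.003, -0.598], [-0.918, 0.228, -0.324, 0.043], [-0.314, 0.081, 0.946, -0.382], [0.0, 0.0, 0.0, 1.0]]}
```

View pics/side0.png

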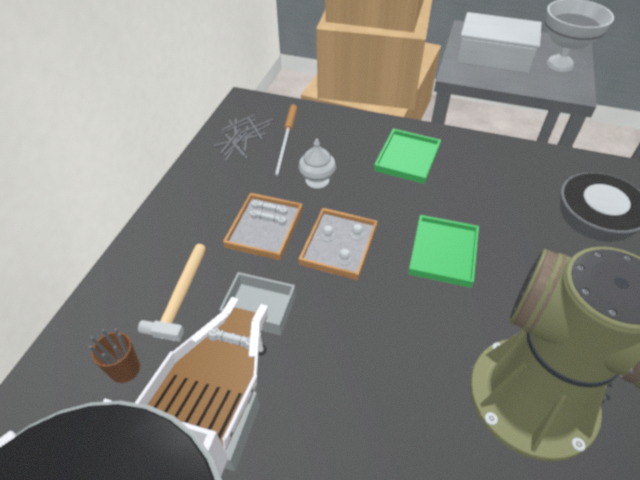

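View pics/top0.png

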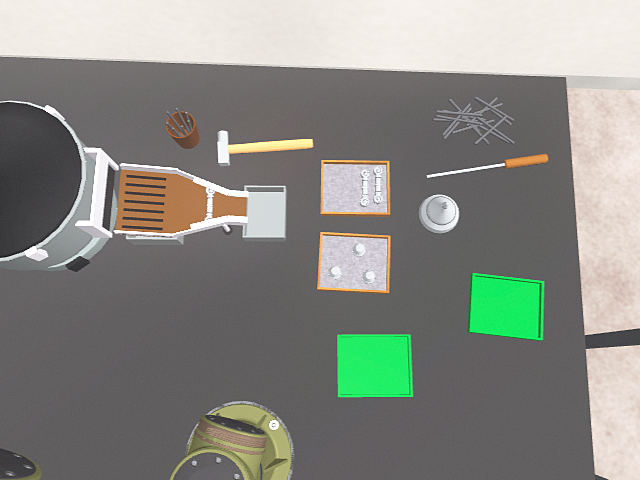

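View pics/wrist0.png

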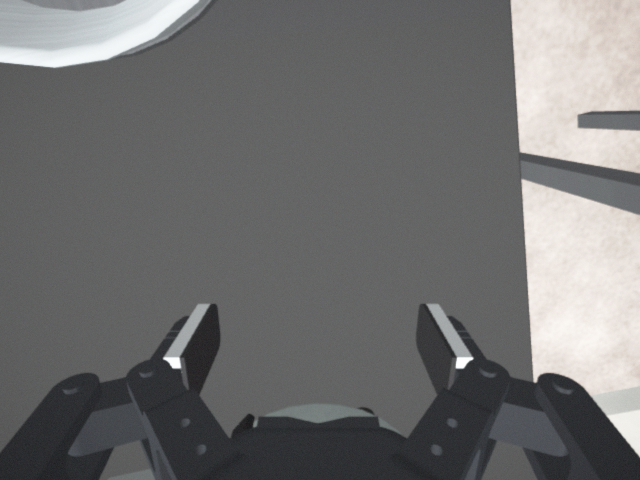

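```bash
cat > h.py <<'E'
from workcell import robot,cams,finder
import cv2,numpy as np
def pix2w(n,u,v,d,ci=None):
    ci=ci or cams.camera_info(n); V=np.array(ci["view"])
    pc=np.array([(u-ci["cx"])/ci["fx"]*d,-(v-ci["cy"])/ci["fy"]*d,-d,1.0])
    return (np.linalg.inv(V)@pc)[:3]
def w2pix(n,p,ci=None):
    ci=ci or cams.camera_info(n); V=np.array(ci["view"]); c=V@np.r_[p,1]
    return ci["cx"]+ci["fx"]*c[0]/-c[2], ci["cy"]+ci["fy"]*c[1]/c[2]
def cloud(n,d,u0,u1,v0,v1,ci=None):
    ci=ci or cams.camera_info(n)
    v,u=np.mgrid[v0:v1,u0:u1]; dd=d[v0:v1,u0:u1].astype(float)
    pc=np.stack([(u-ci["cx"])/ci["fx"]*dd,-(v-ci["cy"])/ci["fy"]*dd,-dd,np.ones_like(dd)],-1)
    w=pc@np.linalg.inv(np.array(ci["view"])).T
    w[dd==0]=np.nan
    return w[...,:3]
E
python3 - <<'E'
from h import *
for c in ["top","side"]:
  for t in ["jammed_handle_c","chute","chute_throat","chute_pan","handle_tray","foot_tray","tray_handle_1_c"]:
    try:
      for r in finder.spot_in(c,t)[:4]: print(c,t,np.round(r["at"],3).tolist(),round(r["confidence"],2),np.round(w2pix(c,r["at"])).tolist())
    except Exception as e: print(c,t,e)
im,d=cams.get_image("side"); cv2.imwrite("pics/sc.png",cv2.resize(im[260:440,120:320,::-1],None,fx=4,fy=4,interpolation=cv2.INTER_CUBIC)[:, :800][:600])
im,d=cams.get_image("top"); cv2.imwrite("pics/tc.png",cv2.resize(im[140:260,100:300,::-1],None,fx=4,fy=4,interpolation=cv2.INTER_CUBIC))
print(robot.observe()["clock"])
E
```

```text
top jammed_handle_c [0.565, 0.099, 0.088] 0.73 [209.0, 204.0]
top chute [0.564, 0.187, 0.105] 0.69 [169.0, 201.0]
top chute_throat [0.561, 0.191, 0.097] 0.67 [168.0, 203.0]
top chute_pan [0.563, 0.185, 0.104] 0.91 [170.0, 201.0]
top handle_tray [0.637, -0.236, 0.005] 0.79 [351.0, 191.0]
top handle_tray [0.361, -0.613, 0.007] 0.76 [506.0, 307.0]
top handle_tray [0.214, -0.297, 0.004] 0.57 [373.0, 365.0]
top foot_tray [0.456, -0.242, 0.011] 0.58 [352.0, 261.0]
top foot_tray [0.565, 0.1, 0.086] 0.2 [208.0, 204.0]
top tray_handle_1_c [0.65, -0.301, 0.021] 0.6 [378.0, 185.0]
top tray_handle_1_c [0.567, 0.098, 0.087] 0.3 [210.0, 203.0]
side jammed_handle_c [0.565, 0.102, 0.087] 0.86 [229.0, 337.0]
side jammed_handle_c [0.414, -0.279, 0.033] 0.67 [359.0, 229.0]
side chute [0.564, 0.19, 0.097] 0.75 [208.0, 378.0]
side chute_throat [0.558, 0.194, 0.097] 0.89 [209.0, 381.0]
side handle_tray [0.209, -0.296, 0.006] 0.71 [446.0, 252.0]
side handle_tray [0.643, -0.227, 0.007] 0.7 [261.0, 231.0]
side handle_tray [0.36, -0.607, 0.01] 0.68 [408.0, 156.0]
side handle_tray [0.64, -0.262, 0.023] 0.46 [267.0, 216.0]
side foot_tray [0.454, -0.238, 0.003] 0.9 [338.0, 246.0]
side tray_handle_1_c [0.646, -0.297, 0.019] 0.71 [271.0, 207.0]
0.95
```

```bash
python3 - <<'E'
from h import *
d=np.load("pics/top0.npy")
w=cloud("top",d,100,300,140,260)
# slices across chute: print profile at several cols
for u in (125,140,160,180,200,205,212,220,230,240):
    print("col",u)
    print(" ".join("%d:(%.0f,%.0f,%.0f)"%(v,*(1e3*w[v-140,u-100])) for v in range(158,244,5)))
E
```

```text
col 125
158:(705,342,-1) 163:(691,341,-1) 168:(632,289,127) 173:(622,290,122) 178:(611,291,117) 183:(598,287,122) 188:(586,286,122) 193:(576,287,116) 198:(563,284,120) 203:(551,282,120) 208:(539,280,121) 213:(527,279,120) 218:(515,278,120) 223:(504,277,119) 228:(493,276,116) 233:(476,266,141) 238:(495,316,2) 243:(483,315,1)
col 140
158:(705,303,1) 163:(693,303,-1) 168:(631,253,133) 173:(626,259,113) 178:(614,258,111) 183:(602,256,113) 188:(590,255,113) 193:(581,257,104) 198:(566,252,113) 203:(555,252,108) 208:(543,250,111) 213:(531,249,110) 218:(519,247,112) 223:(507,246,112) 228:(495,244,112) 233:(479,235,135) 238:(484,259,61) 243:(482,274,13)
col 160
158:(706,252,4) 163:(697,254,-7) 168:(633,208,132) 173:(632,217,100) 178:(620,215,101) 183:(605,212,107) 188:(596,213,99) 193:(583,212,100) 198:(571,210,100) 203:(559,209,101) 208:(548,208,99) 213:(535,206,101) 218:(524,205,100) 223:(512,205,98) 228:(501,204,97) 233:(481,193,129) 238:(485,212,61) 243:(483,224,18)
col 180
158:(712,204,-5) 163:(696,200,2) 168:(683,199,0) 173:(632,168,106) 178:(625,171,91) 183:(613,170,91) 188:(598,167,97
[... 1288 characters left out ...]
77,64) 213:(550,75,67) 218:(532,70,89) 223:(520,69,89) 228:(530,86,-0) 233:(517,84,1) 238:(506,84,-5) 243:(493,83,-3)
col 230
158:(713,74,4) 163:(701,74,0) 168:(688,73,1) 173:(675,72,-2) 178:(661,71,0) 183:(648,70,-1) 188:(636,70,-4) 193:(594,52,88) 198:(590,56,60) 203:(576,54,64) 208:(563,53,66) 213:(552,52,64) 218:(533,47,87) 223:(526,50,67) 228:(529,60,6) 233:(518,60,2) 238:(506,59,-1) 243:(493,58,2)
col 240
158:(716,49,-0) 163:(704,49,-5) 168:(688,47,3) 173:(677,47,-4) 178:(663,46,-2) 183:(651,45,-5) 188:(635,43,3) 193:(597,29,81) 198:(592,33,57) 203:(579,31,59) 208:(567,31,56) 213:(555,30,56) 218:(536,25,82) 223:(527,26,67) 228:(533,37,-3) 233:(519,35,0) 238:(nan,nan,nan) 243:(493,33,5)
```

```bash
ls pics
```

```text
sc.png
side0.npy
side0.png
tc.png
top0.npy
top0.png
wrist0.npy
wrist0.png
```

View pics/sc.png

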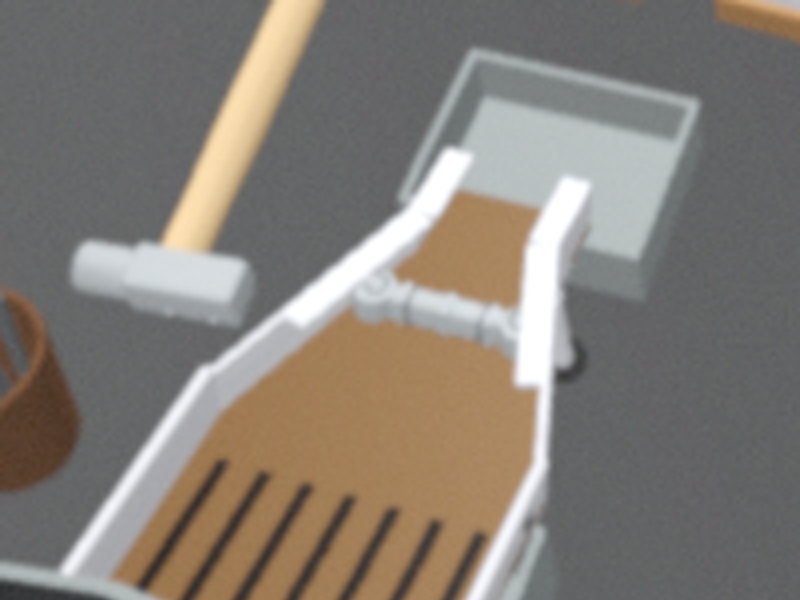

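View pics/tc.png

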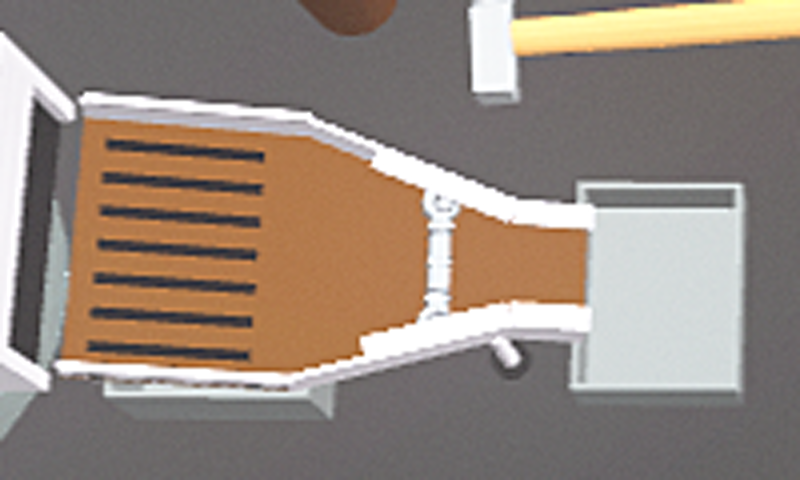

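```bash
cat > fit.py <<'E'
from h import *
from scipy.optimize import least_squares
t=np.radians(14)
def pose(q):
    yaw=q[2]; y=np.array([-np.sin(yaw)*np.cos(t),np.cos(yaw)*np.cos(t),np.sin(t)]); x=np.array([np.cos(yaw),np.sin(yaw),0]); z=np.cross(x,y)
    return np.stack([x,y,z],1),np.array([q[0],q[1],.084])
F=[((78,40,25),(308,114)),((50.7,0,25),(372,162)),((-50.7,0,25),(362,338)),((38,-125,25),(592,205)),((24,-125,25),(592,228)),((-24,-125,25),(588,305)),((-38,-125,25),(588,330)),((-78,40,25),(297,389))]
S=[((78,40,25),(205,370)),((38,-125,25),(450,148)),((-38,-125,25),(590,183)),((-50.7,0,25),(515,383)),((50.7,0,25),(318,325)),((24,-125,25),(472,155)),((-24,-125,25),(563,178))]
cis={n:cams.camera_info(n) for n in("top","side")}
def res(q,each=False):
    R,o=pose(q); r=[]
    for n,L,off in(("top",F,(100,140)),("side",S,(120,260))):
        for p,(u,v) in L:
            a=w2pix(n,o+R@(np.array(p)/1e3),cis[n]); r+=[a[0]-(u/4+off[0]),a[1]-(v/4+off[1])]
    return np.array(r)
if __name__=="__main__":
    s=least_squares(res,[.56,.15,0],x_scale=[.01,.01,.01],loss="soft_l1"); print(s.x, np.degrees(s.x[2])); print(np.round(s.fun.reshape(-1,2),1).tolist())
    np.save("chute.npy",s.x); R,o=pose(s.x); print(np.round(R,3).tolist(),o)
    w=np.concatenate([cloud(n,np.load(f"pics/{n}0.npy"),*b).reshape(-1,3) for n,b in(("top",(100,300,140,260)),("side",(120,320,260,440)))])
    c=(w-o)@R*1e3
    m=(abs(c[:,0])<20)&(c[:,1]>-120)&(c[:,1]<-85);print("floor z neck",np.nanmedian(c[m,2]))
    m=(abs(c[:,0])<40)&(c[:,1]>-20)&(c[:,1]<40);print("floor z",np.nanmedian(c[m,2]))
    for p in ([.565,.099,.088],[.565,.102,.087],[.567,.098,.087]): print(np.round((np.array(p)-o)@R*1e3,1))
    m=(abs(c[:,0])<50)&(c[:,1]>-80)&(c[:,1]<-10)&(c[:,2]>11)&(c[:,2]<17)
    print(m.sum(),np.nanmedian(c[m],0), np.percentile(c[m],[5,95],axis=0))
E
python3 fit.py
```

```text
[0.55959881 0.13878104 0.03456249] 1.9802850246960408
[[-0.6, 0.9], [0.5, 1.5], [0.4, -0.1], [-0.6, 0.3], [-0.8, 0.2], [-0.5, 0.5], [-0.7, 0.1], [-2.3, -2.2], [0.6, -0.2], [-0.9, -0.1], [-0.1, -0.2], [0.6, -2.1], [-2.8, -1.4], [0.1, -0.3], [-0.0, -0.5]]
[[0.999, -0.034, 0.008], [0.035, 0.97, -0.242], [0.0, 0.242, 0.97]] [0.55959881 0.13878104 0.084     ]
floor z neck -0.37738994074745835
floor z -0.5329253365073453
[  4.  -37.8  13.5]
[  4.1 -35.1  11.8]
[  6.  -39.1  12.8]
426 [  3.61839384 -36.51496098  14.24282339] [[-35.42144742 -44.45694405  11.49144292]
 [ 39.82408871 -29.46499621  16.36794278]]
```

```bash
python3 - <<'E'
from h import *
from scipy.optimize import least_squares
d=np.load("pics/top0.npy"); w=cloud("top",d,0,640,0,480).reshape(-1,3)
m=(w[:,2]>.15)&(w[:,1]>.2)
p=w[m]; print("tub ext",np.nanmin(p,0),np.nanmax(p,0)); print("min radius", np.nanmin(np.hypot(p[:,0],p[:,1])))
q=p[p[:,2]>.3]; print(np.nanmin(q,0),np.nanmax(q,0),np.nanmin(np.hypot(q[:,0],q[:,1])))
q=p[(p[:,2]>.15)&(p[:,1]<.31)]; print("gate",np.nanmin(q,0),np.nanmax(q,0),len(q))
d=np.load("pics/side0.npy"); w=cloud("side",d,0,640,0,480).reshape(-1,3)
p=w[(w[:,2]>.15)&(w[:,1]>.2)&(w[:,0]>.3)];print("side",np.nanmin(p,0),np.nanmax(p,0))
ci=cams.camera_info("wrist");V=np.array(ci["view"]); c=-V[:3,:3].T@V[:3,3]; s=robot.observe(); R=np.array(s["tcp_rot"])
print("wristcam in tool",R.T@(c-np.array(s["position"])), c)
# trays
for n,b in(("top",(315,395,155,220)),("side",(220,305,190,260))):
    w=cloud(n,np.load(f"pics/{n}0.npy"),*b).reshape(-1,3)
    m=(w[:,2]>.017)&(w[:,2]<.027); 
    print(n,"hi",np.nanpercentile(w[m],[1,50,99],axis=0).round(3).tolist())
im,_=cams.get_image("top"); cv2.imwrite("pics/tt.png",cv2.resize(im[150:225,310:400,::-1],None,fx=8,fy=8,interpolation=cv2.INTER_CUBIC))
im,_=cams.get_image("side"); cv2.imwrite("pics/ts.png",cv2.resize(im[185:260,215:315,::-1],None,fx=8,fy=8,interpolation=cv2.INTER_CUBIC))
E
```

```text
tub ext [0.3813356  0.26905632 0.15001877] [0.72126489 0.51212436 0.31170652]
min radius 0.5482217000582292
[0.43389672 0.36292933 0.30000134] [0.66789756 0.48109008 0.31170652] 0.6104898970803408
gate [0.46908451 0.26905632 0.15017077] [0.63962526 0.3099922  0.23154861] 852
side [0.42495031 0.27775296 0.15000353] [0.70637718 0.44774792 0.30512862]
wristcam in tool [-0.00039985 -0.11845523  0.08355872] [0.06424887 0.60196989 0.37478747]
top hi [[0.572, -0.329, 0.017], [0.643, -0.271, 0.021], [0.713, -0.158, 0.026]]
side hi [[0.519, -0.328, 0.017], [0.64, -0.265, 0.021], [0.712, -0.156, 0.025]]
```

View pics/tt.png

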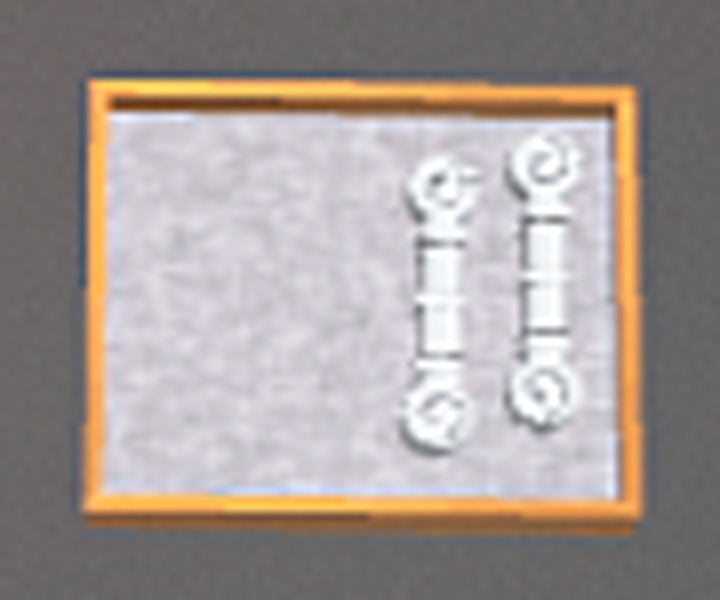

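View pics/ts.png

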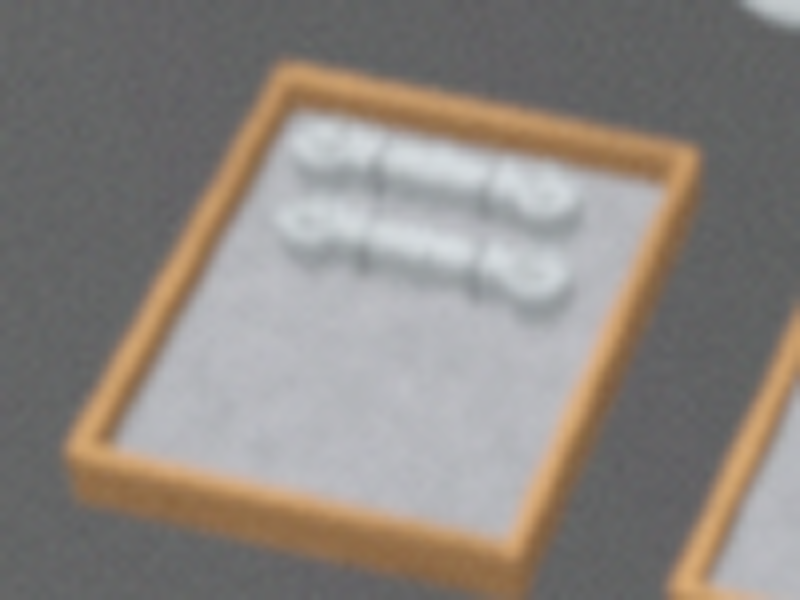

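```bash
cat >> h.py <<'E'
from scipy.spatial.transform import Rotation as Ro
C=np.load("chute.npy")
from fit import pose
CR,CO=pose(C)
RC=np.stack([CR[:,1],-CR[:,2],-CR[:,0]],1)   # tool square to chute floor, jaws along chute y
def ch(x,y,z): return CO+CR@(np.array([x,y,z])/1e3)
def rows(p1,R1,n,p0=None,R0=None):
    s=robot.observe(); p0=np.array(s["position"]) if p0 is None else p0; R0=np.array(s["tcp_rot"]) if R0 is None else R0
    U,_,W=np.linalg.svd(R0); R0=U@W
    rv=Ro.from_matrix(R0.T@R1).as_rotvec()/n; A=np.zeros((3,3)); M=np.eye(3); r=Ro.from_rotvec(rv).as_matrix()
    for k in range(n): A+=M; M=M@r
    d=np.linalg.solve(A,R0.T@(p1-p0))
    row=np.r_[np.round(d*100,2),np.round(rv,4)]
    # predicted path
    p,R=p0.copy(),R0.copy()
    r=Ro.from_rotvec(row[3:]).as_matrix(); path=[]
    for k in range(n): p=p+R@row[:3]/100; R=R@r; path.append(np.round(p,3).tolist())
    print(n,"x",row.tolist(),"| err mm",np.round((p-p1)*1e3,1), "mid",path[n//2]); return p,R
E
sed -i 's/^from h import \*/import numpy as np/' fit.py; sed -i '/^cis=/d' fit.py
python3 - <<'E'
from h import *
s=robot.observe(); p0=np.array(s["position"]);R0=np.array(s["tcp_rot"])
A=ch(1,-38,28); print("grasp tcp",A)
pre=ch(1,-38,150); print("pre",pre)
hi=pre+[ -0.02,0,.1]
p,R=rows(np.array([.145,.55,.40]),R0,4)
rows(np.array([.5,.08,.36]),R0,15,p,R)
rows(np.array([.5,.08,.36]),RC,15,p,R)
E
```

```text
grasp tcp [0.5621064  0.09519661 0.10197525]
pre [0.56312629 0.06569977 0.22035133]
4 x [-0.78, -3.59, -0.18, 0.0, 0.0, -0.0] | err mm [-0.2  0.1 -0.1] mid [0.145, 0.558, 0.364]
15 x [-2.47, 0.27, -3.06, 0.0, 0.0, -0.0] | err mm [ 0.3 -0.6 -0.6] mid [0.334, 0.299, 0.378]
15 x [-2.87, -0.08, -2.72, 0.0023, -0.0185, -0.0162] | err mm [-0.4 -0.2  0.5] mid [0.318, 0.286, 0.392]
```

>>> apply_moves(motion=[[[-0.78,-3.59,-0.18,0,0,0],[-0.78,-3.59,-0.18,0,0,0],[-0.78,-3.59,-0.18,0,0,0],[-0.78,-3.59,-0.18,0,0,0],[-2.87,-0.08,-2.72,0.0023,-0.0185,-0.0162],[-2.87,-0.08,-2.72,0.0023,-0.0185,-0.0162],[-2.87,-0.08,-2.72,0.0023,-0.0185,-0.0162],[-2.87,-0.08,-2.72,0.0023,-0.0185,-0.0162],[-2.87,-0.08,-2.72,0.0023,-0.0185,-0.0162],[-2.87,-0.08,-2.72,0.0023,-0.0185,-0.0162]]], hand=-0.1)

```text
clock: 1.88
position: [0.2712, 0.3476, 0.3974]
tcp_rot: [[0.131, 0.006, -0.991], [0.986, 0.1, 0.131], [0.099, -0.995, 0.007]]
ft_force: [-0.2, 0.3, -0.2]
opening: 0.45
```

```bash
python3 - <<'E'
from h import *
s=robot.observe(); print(s["clock"],np.round(s["qpos"],1),s["opening"],np.round(s["position"],3))
p,R=rows(ch(1,-40,230),RC,10)
E
```

```text
1.8833 [ 49.7  -4.5 -10.3  79.6   3.4  57.3] 0.44981266597493513 [0.271 0.348 0.397]
10 x [-2.99, 0.5, -3.11, 0.0021, -0.0165, -0.0144] | err mm [ 0.5 -0.  -0.3] mid [0.441, 0.158, 0.342]
```

>>> apply_moves(motion=[[[-2.8,0.45,-2.95,0.002,-0.0165,-0.0144],[-2.8,0.45,-2.95,0.002,-0.0165,-0.0144],[-2.8,0.45,-2.95,0.002,-0.0165,-0.0144],[-2.8,0.45,-2.95,0.002,-0.0165,-0.0144],[-2.8,0.45,-2.95,0.002,-0.0165,-0.0144],[-2.8,0.45,-2.95,0.002,-0.0165,-0.0144],[-2.8,0.45,-2.95,0.002,-0.0165,-0.0144],[-2.8,0.45,-2.95,0.002,-0.0165,-0.0144],[-2.8,0.45,-2.95,0.002,-0.0165,-0.0144],[-2.8,0.45,-2.95,0.002,-0.0165,-0.0144]]])

```text
clock: 2.72
position: [0.5497, 0.0621, 0.305]
tcp_rot: [[-0.032, -0.007, -0.999], [0.97, 0.241, -0.033], [0.241, -0.97, -0.001]]
ft_force: [0.5, 0.5, 0.7]
opening: 0.453
```

```bash
python3 - <<'E'
from h import *
s=robot.observe(); print(s["clock"],np.round(s["qpos"],1),s["opening"],np.round(s["position"],3))
im,d=cams.get_image("wrist"); cv2.imwrite("pics/w1.png",im[:,:,::-1]); np.save("pics/w1.npy",d)
for t in ["jammed_handle_c"]:
    for r in finder.spot_in("wrist",t)[:3]: print(t,r, w2pix("wrist",r["at"]),(np.array(r["at"])-CO)@CR*1e3)
for n,p in (("org",(0,0,0)),("lipR",(50.7,0,25)),("lipL",(-50.7,0,25)),("outR",(24,-125,25)),("outL",(-24,-125,25)),("h",(0,-38,15))): print(n,np.round(w2pix("wrist",ch(*p)),0))
p,R=rows(ch(1,-39,60),RC,6)
E
```

```text
2.7167 [-1.2 12.2 -5.1 73.4 13.9 -3.2] 0.4530608638018173 [0.55  0.062 0.305]
jammed_handle_c {'at': [0.5684, 0.0999, 0.0906], 'confidence': 0.81} (np.float64(306.2720497750129), np.float64(224.65107912473576)) [  7.45237056 -36.40198938  15.87808526]
org [342. 213.]
lipR [342. 268.]
lipL [344. 167.]
outR [217. 244.]
outL [212. 196.]
h [305. 217.]
6 x [-0.25, 2.83, -0.21, -0.0003, -0.0013, -0.0005] | err mm [0.2 0.1 0.3] mid [0.559, 0.078, 0.189]
```

View pics/w1.png

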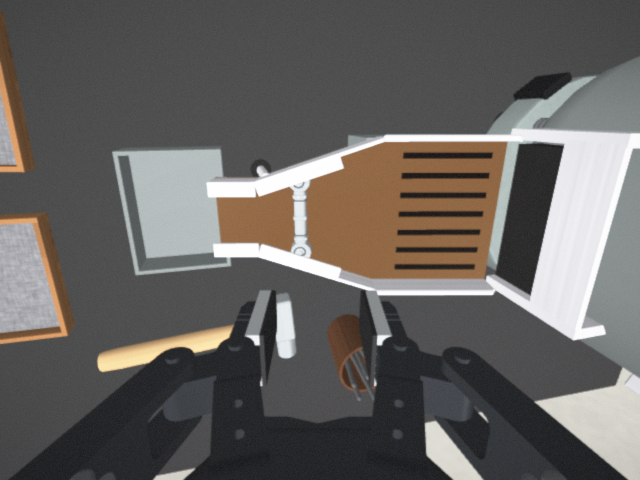

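>>> apply_moves(motion=[[[-0.27,2.83,-0.21,0,-0.0013,-0.0005],[-0.27,2.83,-0.21,0,-0.0013,-0.0005],[-0.27,2.83,-0.21,0,-0.0013,-0.0005],[-0.27,2.83,-0.21,0,-0.0013,-0.0005],[-0.27,2.83,-0.21,0,-0.0013,-0.0005],[-0.27,2.83,-0.21,0,-0.0013,-0.0005],[0,0,0,0,0,0]]])

```text
clock: 3.4
position: [0.5565, 0.0905, 0.1316]
tcp_rot: [[-0.038, -0.016, -0.999], [0.969, 0.243, -0.041], [0.243, -0.97, 0.006]]
ft_force: [-1.1, -0.0, -0.8]
opening: 0.449
```

```bash
python3 - <<'E'
from h import *
s=robot.observe(); P=np.array(s["position"]);print(s["clock"],np.round((P-CO)@CR*1e3,1),np.round(CR.T@np.array(s["tcp_rot"]),3).tolist())
im,d=cams.get_image("wrist"); cv2.imwrite("pics/w2.png",im[:,:,::-1])
im,d=cams.get_image("side"); cv2.imwrite("pics/s2.png",cv2.resize(im[260:410,120:320,::-1],None,fx=4,fy=4,interpolation=cv2.INTER_CUBIC))
for n,p in (("h15",(0,-40,15)),("lipR",(50.7,0,25)),("lipL",(-50.7,0,25)),("tip", (np.array(s["position"])+np.array(s["tcp_rot"])[:,1]*.02-CO)@CR*1e3)): print(n,np.round(w2pix("wrist",ch(*p)),0))
p,R=rows(ch(1,-40,28),RC,4)
E
```

```text
3.4 [ -4.8 -35.2  57.9] [[-0.005, -0.008, -1.0], [1.0, 0.001, -0.005], [0.001, -1.0, 0.008]]
h15 [308. 286.]
lipR [380. 377.]
lipL [394. 198.]
tip [317. 299.]
4 x [-0.14, 0.87, -0.08, -0.0005, 0.0015, 0.0004] | err mm [ 0.1  0.1 -0.1] mid [0.562, 0.093, 0.11]
```

View pics/w2.png

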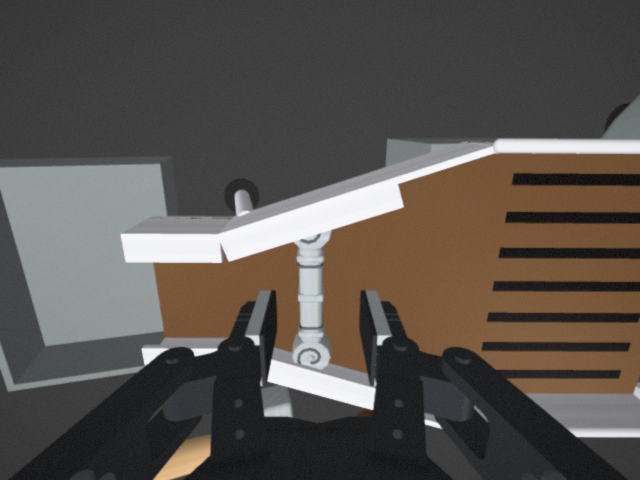

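View pics/s2.png

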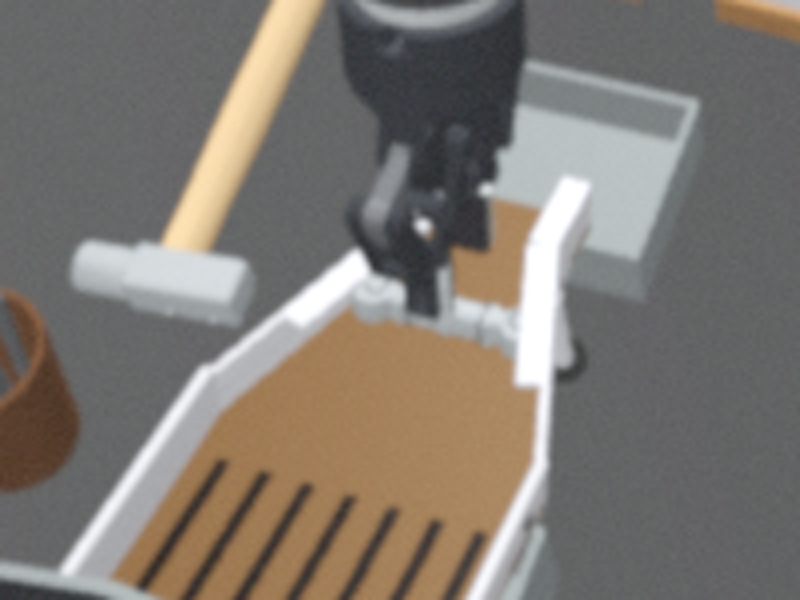

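>>> apply_moves(motion=[[[-0.1,0.75,-0.13,0,0.0015,0],[-0.1,0.75,-0.13,0,0.0015,0],[-0.1,0.75,-0.13,0,0.0015,0],[-0.1,0.65,-0.13,0,0.0015,0],[0,0,0,0,0,0],[0,0,0,0,0,0]]])

```text
clock: 4.0
position: [0.5651, 0.0931, 0.1071]
tcp_rot: [[-0.033, -0.009, -0.999], [0.969, 0.243, -0.034], [0.243, -0.97, 0.001]]
ft_force: [1.0, -0.2, 0.6]
opening: 0.448
```

```bash
cat > st.py <<'E'
from h import *
import sys
s=robot.observe(); P=np.array(s["position"]);print(s["clock"],"chute",np.round((P-CO)@CR*1e3,1),"F",np.round(s["ft_force"],1),s["opening"],"w",np.round(P,4))
k=sys.argv[1]
im,d=cams.get_image("wrist"); im2,d=cams.get_image("side")
cv2.imwrite(f"pics/{k}.png",np.hstack([cv2.resize(im[:,:,::-1],(426,320)),cv2.resize(im2[260:420,120:320,::-1],(374,320),interpolation=cv2.INTER_CUBIC)]))
E
python3 st.py a3
```

```text
4.0 chute [  3.9 -38.9  33.5] F [ 1.  -0.2  0.6] 0.4483773753808714 w [0.5651 0.0931 0.1071]
```

View pics/a3.png

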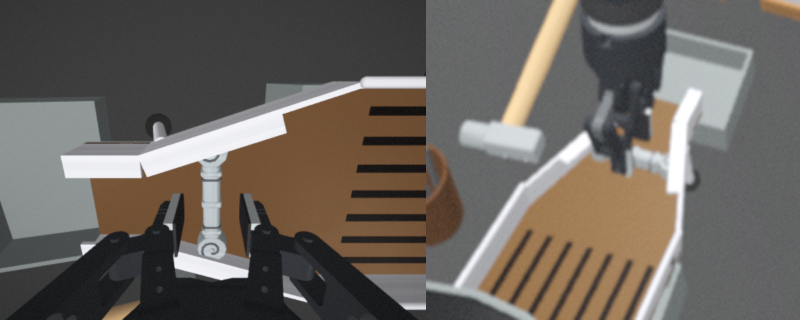

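>>> apply_moves(motion=[[[0,0.25,0.15,0,0,0],[0,0.25,0.15,0,0,0],[0,0,0,0,0,0]]])

```text
clock: 4.35
position: [0.5617, 0.0943, 0.1022]
tcp_rot: [[-0.033, -0.009, -0.999], [0.969, 0.243, -0.034], [0.243, -0.97, 0.001]]
ft_force: [-0.5, -0.2, 0.9]
opening: 0.446
```

```bash
python3 st.py a4; python3 -c "
from h import *
for p in [(0,-40,15),(0,-40,0)]: print(w2pix('wrist',ch(*p)))
im,d=cams.get_image('wrist'); cv2.imwrite('pics/a4b.png',cv2.resize(im[190:400,180:460,::-1],None,fx=2.8,fy=2.8))
"
```

```text
4.35 chute [  0.5 -38.8  28.4] F [-0.5 -0.2  0.9] 0.44619694043134206 w [0.5617 0.0943 0.1022]
(np.float64(315.6062957630855), np.float64(315.966795628847))
(np.float64(315.7869062079409), np.float64(298.91486777580906))
```

View pics/a4b.png

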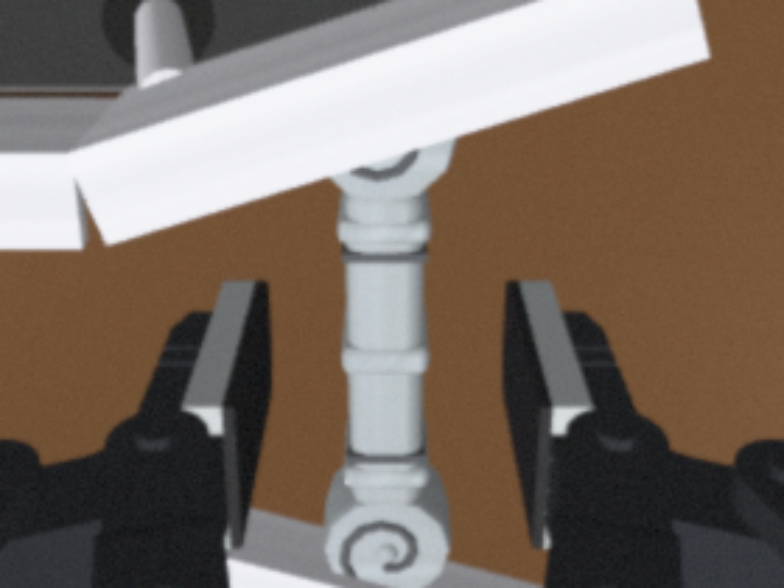

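>>> apply_moves(motion=[[[0.6,0,0,0,0,0],[0.6,0,0,0,0,0],[0.6,0,0,0,0,0],[0.6,0,0,0,0,0],[0.6,0,0,0,0,0],[0.6,0,0,0,0,0],[0,0,0,0,0,0]]])

```text
clock: 5.08
position: [0.5612, 0.1306, 0.1118]
tcp_rot: [[-0.035, -0.008, -0.999], [0.969, 0.244, -0.036], [0.244, -0.97, -0.001]]
ft_force: [0.4, -0.2, -1.0]
opening: 0.448
```

```bash
python3 st.py a5
```

```text
5.0833 chute [ 1.3 -1.2 29. ] F [ 0.4 -0.2 -1. ] 0.4477279683061718 w [0.5612 0.1306 0.1118]
```

View pics/a5.png

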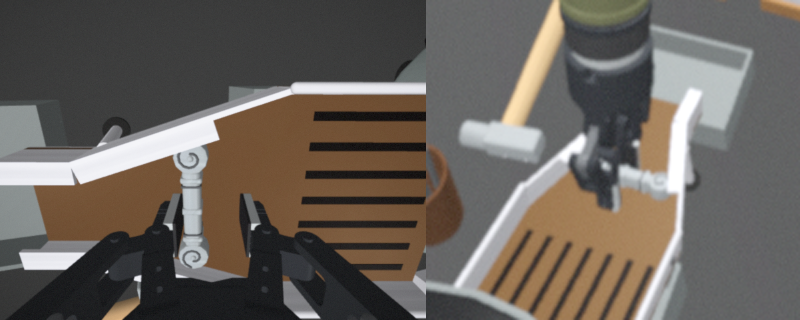

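>>> apply_moves(motion=[[[0.6,0,0,0,0,0],[0.7,0,0,0,0,0],[0.7,0,0,0,0,0],[0.7,0,0,0,0,0],[0.7,0,0,0,0,0],[0.7,0,0,0,0,0],[0.7,0,0,0,0,0],[0.6,0,0,0,0,0],[0.4,0,0,0,0,0],[0,0,0,0,0,0]]])

```text
clock: 6.02
position: [0.5593, 0.1866, 0.1259]
tcp_rot: [[-0.035, -0.008, -0.999], [0.969, 0.244, -0.035], [0.244, -0.97, -0.001]]
ft_force: [-0.4, 0.2, 0.3]
opening: 0.448
```

```bash
python3 st.py a6
```

```text
6.0167 chute [ 1.4 56.5 29.1] F [-0.4  0.2  0.3] 0.44768302478565813 w [0.5593 0.1866 0.1259]
```

View pics/a6.png

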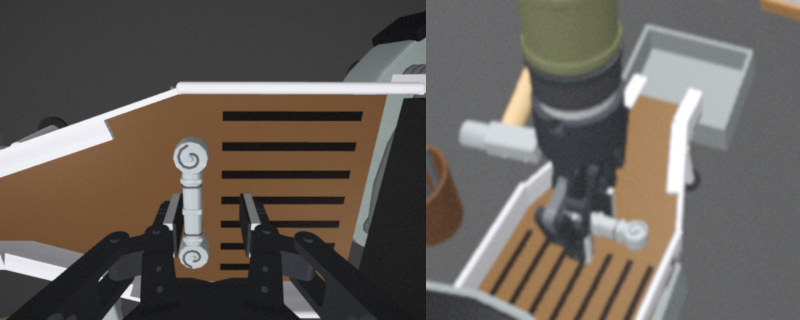

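>>> apply_moves(motion=[[[-0.5,0,0,0,0,0],[-0.5,0,0,0,0,0],[0,0,0,0,0,0]]])

```text
clock: 6.37
position: [0.5594, 0.1745, 0.1226]
tcp_rot: [[-0.032, -0.008, -0.999], [0.97, 0.243, -0.033], [0.243, -0.97, 0.0]]
ft_force: [-0.4, -0.2, -0.8]
opening: 0.451
```

>>> apply_moves(motion=[[[0,0,0,0,0,0],[0,0,0,0,0,0],[0,0,0,0,0,0],[0,0,0,0,0,0],[0,0,0,0,0,0],[0,0,0,0,0,0]]], hand=-1, force=40)

```text
clock: 6.87
position: [0.5598, 0.1755, 0.1232]
tcp_rot: [[-0.033, -0.008, -0.999], [0.97, 0.243, -0.034], [0.243, -0.97, -0.001]]
ft_force: [-1.0, -3.5, 3.1]
opening: 0.123
```

```bash
python3 st.py a7
```

```text
6.8667 chute [ 1.4 45.  29.2] F [-1.  -3.5  3.1] 0.12342697151727317 w [0.5598 0.1755 0.1232]
```

View pics/a7.png

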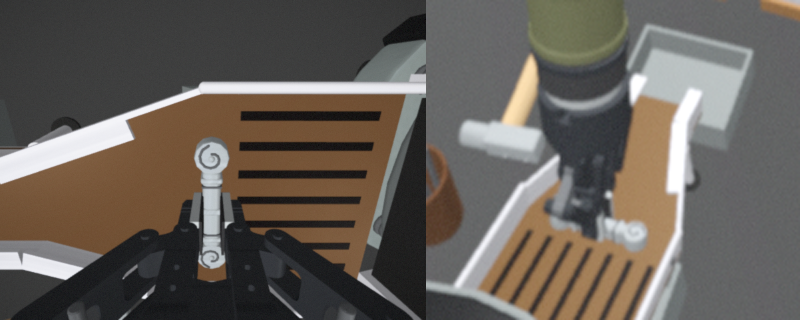

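>>> apply_moves(motion=[[[0,-0.5,0,0,0,0],[0,-1.0,0,0,0,0],[0,-1.5,0,0,0,0],[0,-2,0,0,0,0],[0,-2,0,0,0,0],[0,-2,0,0,0,0],[0,-2,0,0,0,0],[0,-1,0,0,0,0],[0,0,0,0,0,0]]])

```text
clock: 7.72
position: [0.562, 0.1465, 0.2423]
tcp_rot: [[-0.034, -0.004, -0.999], [0.969, 0.244, -0.034], [0.244, -0.97, -0.005]]
ft_force: [0.4, 0.0, -1.8]
opening: 0.121
```

```bash
cat > tray.py <<'E'
from h import *
ci=cams.camera_info("top")
V=np.linalg.inv(np.array(ci["view"]))
def onplane(u,v,z):
    d=V[:3,:3]@np.array([(u-ci["cx"])/ci["fx"],-(v-ci["cy"])/ci["fy"],-1]); o=V[:3,3]; return o+d*(z-o[2])/d[2]
pts=[(88,80),(636,88),(640,513),(84,510)]
P=[onplane(u/8+310,v/8+150,.022) for u,v in pts]
if __name__=="__main__":
    print(np.round(P,4).tolist()); c=np.mean(P,0); print("centre",c)
    yv=(P[0]+P[3]-P[1]-P[2])/2; xv=(P[0]+P[1]-P[2]-P[3])/2; print(np.linalg.norm(yv),np.linalg.norm(xv),np.degrees(np.arctan2(-yv[0],yv[1])),np.degrees(np.arctan2(xv[1],xv[0])))
    for nm,a,b in(("h1",(545,162),(543,397)),("h2",(440,190),(436,415))):
        A,B=onplane(a[0]/8+310,a[1]/8+150,.022),onplane(b[0]/8+310,b[1]/8+150,.022); print(nm,np.round(A,3),np.round(B,3),(A+B)/2,np.linalg.norm(A-B))
E
python3 st.py a8; python3 tray.py; python3 -c "
from h import *
im,d=cams.get_image('top')
for t in ['handle_tray','tray_handle_2_c']:
  for c in ('top',):
    for r in finder.spot_in(c,t)[:3]: print(t,r)
"
```

```text
7.7167 chute [  2.6  45.7 151.8] F [ 0.4  0.  -1.8] 0.12095415417168012 w [0.562  0.1465 0.2423]
[[0.7097, -0.1576, 0.022], [0.7137, -0.3294, 0.022], [0.5753, -0.3318, 0.022], [0.5698, -0.1616, 0.022]]
centre [ 0.64209814 -0.24508046  0.022     ]
0.1710839371387814 0.13918143091883178 1.58751826580654 1.304453503894598
h1 [ 0.688 -0.301  0.022] [ 0.611 -0.302  0.022] [ 0.64963073 -0.30138554  0.022     ] 0.07670892366771215
h2 [ 0.677 -0.269  0.022] [ 0.604 -0.269  0.022] [ 0.64085625 -0.26865087  0.022     ] 0.07325477624304756
handle_tray {'at': [0.3632, -0.6128, 0.0081], 'confidence': 0.92}
handle_tray {'at': [0.6395, -0.2353, 0.0052], 'confidence': 0.9}
handle_tray {'at': [0.2124, -0.2994, 0.0024], 'confidence': 0.87}
tray_handle_2_c {'at': [0.6437, -0.2663, 0.0193], 'confidence': 0.62}
tray_handle_2_c {'at': [0.6396, -0.2381, 0.0059], 'confidence': 0.15}
```

View pics/a8.png

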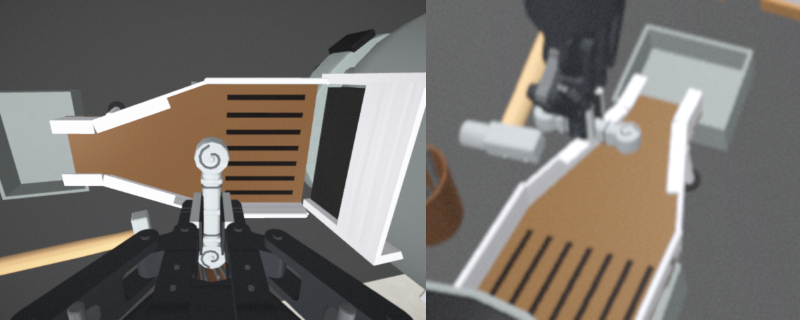

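```bash
cat >> h.py <<'E'
a=np.radians(1.4); RT=np.array([[-np.sin(a),0,-np.cos(a)],[np.cos(a),0,-np.sin(a)],[0,-1,0]])
E
python3 -c "
from h import *
rows(np.array([.641,-.206,.15]),RT,12)"
```

```text
12 x [-3.04, 0.33, -0.59, -0.0003, 0.0008, 0.0205] | err mm [-0.1 -0.5  0.5] mid [0.607, -0.057, 0.176]
```

>>> apply_moves(motion=[[[-1.5,0.1,-0.3,0,0.0008,0.0205],[-3.04,0.3,-0.59,0,0.0008,0.0205],[-3.04,0.33,-0.59,0,0.0008,0.0205],[-3.04,0.33,-0.59,0,0.0008,0.0205],[-3.04,0.33,-0.59,0,0.0008,0.0205],[-3.04,0.33,-0.59,0,0.0008,0.0205],[-3.04,0.33,-0.59,0,0.0008,0.0205],[-3.04,0.33,-0.59,0,0.0008,0.0205],[-3.04,0.33,-0.59,0,0.0008,0.0205],[-3.04,0.33,-0.59,0,0.0008,0.0205]]])

```text
clock: 8.8
position: [0.6246, -0.134, 0.1649]
tcp_rot: [[-0.026, -0.004, -1.0], [0.999, 0.04, -0.026], [0.04, -0.999, 0.003]]
ft_force: [-0.2, 0.6, -2.2]
opening: 0.128
```

```bash
python3 -c "
from h import *
rows(np.array([.641,-.206,.10]),RT,5)"
```

```text
5 x [-1.48, 1.26, -0.29, -0.0007, 0.0004, 0.008] | err mm [-0.2 -0.1  0.2] mid [0.634, -0.177, 0.126]
```

>>> apply_moves(motion=[[[-1.48,1.2,-0.29,0,0.0004,0.008],[-1.48,1.2,-0.29,0,0.0004,0.008],[-1.48,1.2,-0.29,0,0.0004,0.008],[-1.0,1.2,-0.2,0,0.0004,0.008],[-0.5,1.0,-0.2,0,0.0004,0.008],[0,0,0,0,0,0],[0,0,0,0,0,0]]])

```text
clock: 9.38
position: [0.6386, -0.1889, 0.1059]
tcp_rot: [[-0.025, -0.003, -1.0], [1.0, 0.002, -0.025], [0.002, -1.0, 0.003]]
ft_force: [0.4, 0.5, -1.5]
opening: 0.125
```

```bash
python3 - <<'E'
from h import *
s=robot.observe(); print(s["clock"],np.round(s["position"],4),np.round(s["tcp_rot"],3).tolist(),s["ft_force"])
im,d=cams.get_image("wrist"); im2,_=cams.get_image("side")
cv2.imwrite("pics/b1.png",np.hstack([cv2.resize(im[:,:,::-1],(426,320)),cv2.resize(im2[140:300,180:367,::-1],(374,320),interpolation=cv2.INTER_CUBIC)]))
rows(np.array([.641,-.206,.05]),RT,4)
E
```

```text
9.3833 [ 0.6386 -0.1889  0.1059] [[-0.025, -0.003, -1.0], [1.0, 0.002, -0.025], [0.002, -1.0, 0.003]] [ 0.38096707  0.52208993 -1.45987226]
4 x [-0.43, 1.44, -0.02, -0.0001, 0.0003, 0.0003] | err mm [-0.2 -0.  -0. ] mid [0.641, -0.202, 0.064]
```

View pics/b1.png

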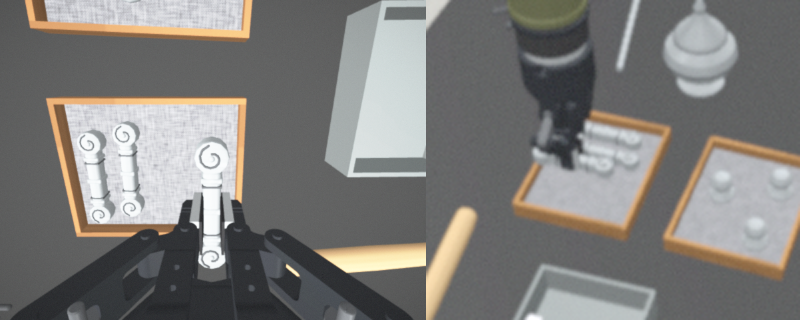

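>>> apply_moves(motion=[[[-0.43,1.4,-0.02,0,0,0],[-0.43,1.4,-0.02,0,0,0],[-0.43,1.4,-0.02,0,0,0],[-0.43,1.2,-0.02,0,0,0],[0,0,0,0,0,0],[0,0,0,0,0,0]]])

```text
clock: 9.98
position: [0.6398, -0.2066, 0.0523]
tcp_rot: [[-0.024, -0.003, -1.0], [1.0, 0.002, -0.024], [0.002, -1.0, 0.002]]
ft_force: [0.3, -0.8, -0.7]
opening: 0.125
```

```bash
python3 - <<'E'
from h import *
s=robot.observe(); print(s["clock"],np.round(s["position"],4),np.round(s["tcp_rot"],3).tolist(),np.round(s["ft_force"],1))
im,d=cams.get_image("wrist"); im2,_=cams.get_image("top")
for n,p in (("c",(.642,-.245,.022)),("TL",(.7097,-.1576,.022)),("BL",(.5698,-.1616,.022)),("TR",(.7137,-.3294,.022))): print(n,np.round(w2pix("wrist",np.array(p))))
cv2.imwrite("pics/b2.png",im[:,:,::-1])
E
```

```text
9.9833 [ 0.6398 -0.2066  0.0523] [[-0.024, -0.003, -1.0], [1.0, 0.002, -0.024], [0.002, -1.0, 0.002]] [ 0.3 -0.8 -0.7]
c [241. 298.]
TL [405. 410.]
BL [430. 151.]
TR [ 94. 410.]
```

View pics/b2.png

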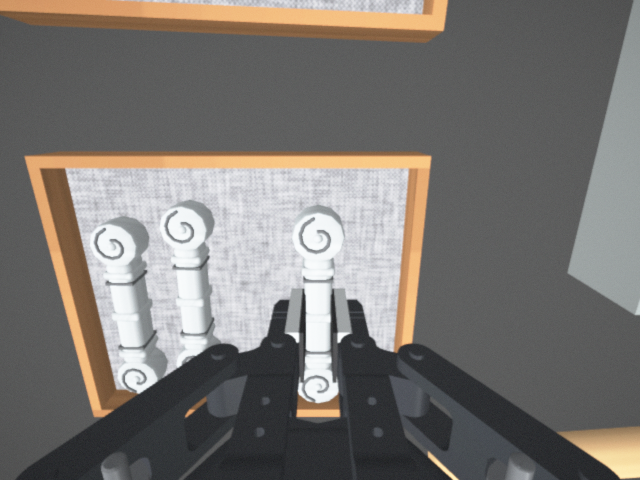

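```bash
python3 - <<'E'
from h import *
for dx in (-6,-3,0,3,6):
    print(dx,[np.round(w2pix("wrist",np.array([.6398+(dx+k)/1e3,-.2066,.0385]))).tolist() for k in(-37,37)])
E
```

```text
-6 [[322.0, 221.0], [318.0, 371.0]]
-3 [[322.0, 228.0], [318.0, 377.0]]
0 [[322.0, 235.0], [318.0, 382.0]]
3 [[322.0, 242.0], [317.0, 387.0]]
6 [[322.0, 248.0], [317.0, 392.0]]
```

>>> apply_moves(motion=[[[0,0.4,0,0,0,0],[0,0.4,0,0,0,0],[0,0.3,0,0,0,0],[0,0.2,0,0,0,0],[0,0,0,0,0,0],[0,0,0,0,0,0]]])

```text
clock: 10.58
position: [0.6403, -0.2068, 0.0399]
tcp_rot: [[-0.024, -0.001, -1.0], [1.0, 0.001, -0.024], [0.001, -1.0, 0.001]]
ft_force: [0.1, 0.1, -2.9]
opening: 0.126
```

>>> apply_moves(motion=[[[0,0.08,0,0,0,0],[0,0.05,0,0,0,0],[0,0,0,0,0,0],[0,0,0,0,0,0]]])

```text
clock: 10.92
position: [0.6405, -0.2069, 0.0388]
tcp_rot: [[-0.024, -0.001, -1.0], [1.0, 0.001, -0.024], [0.001, -1.0, 0.001]]
ft_force: [-0.2, 0.9, -2.6]
opening: 0.128
```

>>> apply_moves(motion=[[[0,0.08,0,0,0,0],[0,0.07,0,0,0,0],[0,0,0,0,0,0],[0,0,0,0,0,0]]])

```text
clock: 11.25
position: [0.6404, -0.2068, 0.0372]
tcp_rot: [[-0.024, -0.001, -1.0], [1.0, 0.001, -0.024], [0.001, -1.0, 0.001]]
ft_force: [-0.2, -0.8, -2.7]
opening: 0.124
```

>>> apply_moves(motion=[[[0,0.05,0,0,0,0],[0,0.05,0,0,0,0],[0,0,0,0,0,0],[0,0,0,0,0,0]]])

```text
clock: 11.58
position: [0.6404, -0.2068, 0.0362]
tcp_rot: [[-0.024, -0.001, -1.0], [1.0, 0.001, -0.024], [0.001, -1.0, 0.001]]
ft_force: [-0.3, 0.1, -1.0]
opening: 0.126
```

>>> apply_moves(motion=[[[0,0.05,0,0,0,0],[0,0,0,0,0,0],[0,0,0,0,0,0]]])

```text
clock: 11.83
position: [0.6405, -0.2069, 0.036]
tcp_rot: [[-0.024, -0.001, -1.0], [1.0, 0.001, -0.024], [0.001, -1.0, 0.001]]
ft_force: [-0.7, 0.1, 0.9]
opening: 0.124
```

>>> apply_moves(motion=[[[0,0.05,0,0,0,0],[0,0,0,0,0,0],[0,0,0,0,0,0]]])

```text
clock: 12.08
position: [0.6405, -0.2069, 0.036]
tcp_rot: [[-0.024, -0.001, -1.0], [1.0, 0.001, -0.024], [0.001, -1.0, 0.001]]
ft_force: [-2.3, 1.3, 5.6]
opening: 0.121
```

>>> apply_moves(motion=[[[0,0,0,0,0,0],[0,0,0,0,0,0],[0,0,0,0,0,0],[0,0,0,0,0,0],[0,0,0,0,0,0]]], hand=-0.25)

```text
clock: 12.5
position: [0.6405, -0.2069, 0.0351]
tcp_rot: [[-0.024, -0.001, -1.0], [1.0, 0.001, -0.024], [0.001, -1.0, 0.001]]
ft_force: [0.1, -0.8, -0.7]
opening: 0.377
```

>>> apply_moves(motion=[[[0,-0.3,0,0,0,0],[0,-0.6,0,0,0,0],[0,-1,0,0,0,0],[0,-2,0,0,0,0],[0,-3,0,0,0,0],[0,-3,0,0,0,0],[0,-3,0,0,0,0],[0,-2,0,0,0,0],[0,0,0,0,0,0]]])

```text
clock: 13.25
position: [0.6437, -0.208, 0.1915]
tcp_rot: [[-0.024, 0.008, -1.0], [1.0, -0.002, -0.024], [-0.002, -1.0, -0.008]]
ft_force: [1.0, -0.7, 0.1]
opening: 0.368
```

```bash
python3 - <<'E'
from h import *
s=robot.observe(); print(s["clock"],np.round(s["position"],4),np.round(s["ft_force"],1),s["opening"])
im,d=cams.get_image("wrist"); im2,d2=cams.get_image("side")
cv2.imwrite("pics/c1.png",np.hstack([cv2.resize(im[:,:,::-1],(426,320)),cv2.resize(im2[140:300,180:367,::-1],(374,320),interpolation=cv2.INTER_CUBIC)]))
w=cloud("wrist",d,0,640,0,480)
x,y,z=w[...,0],w[...,1],w[...,2]
m=(x>.578)&(x<.705)&(y>-.25)&(y<-.168)&(z>.013)&(z<.06)
p=w[m]; print(len(p),np.percentile(p,[2,50,98],axis=0).round(4).tolist())
m2=m&(z>.018)
for a,b in((.59,.615),(.625,.655),(.665,.69)):
    k=m2&(x>a)&(x<b); print(a,k.sum(),np.median(z[k]),np.median(y[k]))
k=(x>.58)&(x<.7)&(y>-.195)&(y<-.17)&(z<.02); print("lining",np.median(z[k]))
E
```

```text
13.25 [ 0.6437 -0.208   0.1915] [ 1.  -0.7  0.1] 0.3681946735429696
2145 [[0.5917, -0.2344, 0.0137], [0.6411, -0.2068, 0.0177], [0.7047, -0.1779, 0.0195]]
0.59 305 0.018559065068278202 -0.20780059040645998
0.625 148 0.018364409464841996 -0.20700186855827202
0.665 116 0.018396219756355525 -0.20787656626197185
lining 0.0028706540861550556
```

View pics/c1.png

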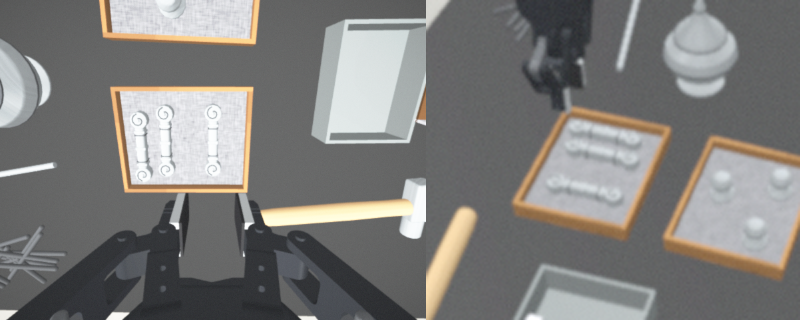

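```bash
python3 - <<'E'
from h import *
im,d=cams.get_image("top"); cv2.imwrite("pics/t9.png",im[:,:,::-1])
s=robot.observe(); print(s["clock"],np.round(s["ft_force"],1),np.abs(s["qvel"]).max())
E
```

```text
13.4 [-0.1  0.5 -0.9] 1.495477323477765
```

View pics/t9.png

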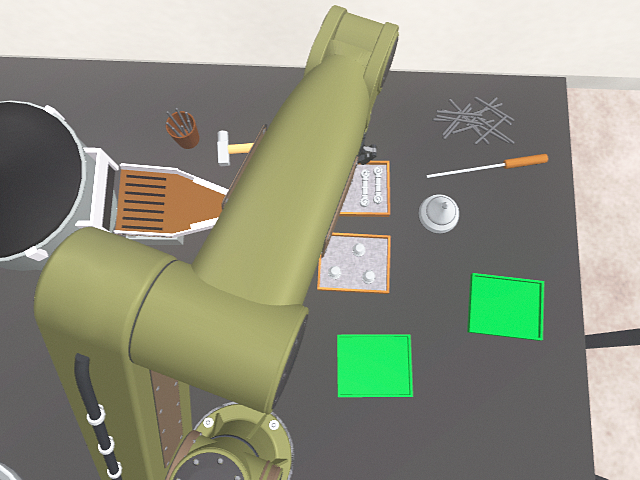

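The top view shows the hammer (222,148), punch pot (182,127), sugar pot (439,213), feet and tray handles (366/378,187) in their original places. The arm is clear of everything, and the wrist and side views show the handle lying in the tray.

```bash
python3 -c "
from workcell import robot
print(robot.finish_job())"
```

```text
the job is handed in; nothing more can be done
None
```

I pushed the jammed handle about 85 mm up the chute with the downhill finger, until it was well clear of the lips. There I gripped it square to the floor, lifted it out, and set it down in the free half of the wooden handle tray. I lowered it in steps of 1 mm or less until the force showed contact (about 6 N), then opened the fingers and rose clear. The job took 13.4 s.

**Last checks:**
- **Position:** the handle is centred near (0.641, -0.207), about 60 mm from the nearer tray handle, with both ends inside the tray walls.
- **Flatness:** its top is at 18.4–18.6 mm along its whole length, so it lies flat.
- **Other things:** the hammer, pots, feet and the other two handles look unmoved in the last views.
- **Robot:** it was touching nothing when I handed the job in.

**Disagreements:**
- **Wrist depth:** it reads about 4 mm low here, putting the lining at 3 mm instead of 7 mm and the handle's top about 3.5 mm low too. The TCP height at contact matches the handle resting on the lining.
- **Chute fit:** the lip corners seen by the wrist camera were up to about 5 mm from my fitted chute pose. I centred the fingers on the handle from the picture instead.

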